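# Take the left-hand-threaded cap off the laboratory gas outlet

### The job

Take the steel wing cap off the fuel-gas outlet on the bench and stand it gently, wing upward, in the white tray. Fuel-gas fittings have a left-hand thread: the cap unscrews clockwise as seen from above and tightens the other way; at the end of its travel it meets a stop, and only there does it lift off. Work by feel, without forcing, pulling or wrenching the cap on its thread, and leave the slide box and the hose connector where they are.

Things in the scene. Friction and masses are not known exactly. Their poses are not given: they have to be found in the camera images.
- cap_wing (a point): Grip point of the plated steel cap, on its axis. Cap 66 mm tall, 160 to 260 g: round skirt 46 mm across, 34 mm high, open below; on top a flat thumb bar 46 mm long (x), 12 mm thick (y), 32 mm high. This point is half-way along the bar, 23 mm above the skirt's flat top, 9 mm below the bar's top, 57 mm above the lower rim. z is up; a half turn looks the same.
- cap_foot (a point): Centre of the cap's open lower rim, on its axis, 57 mm below the grip point. At the start it rests on the outlet's collar. Bore 36 mm wide, 28 mm deep, two lugs inside, under 1 mm side play. A sprung pin pushes the cap up with 7 N, falling to 3.5 N after 7 mm. Strain of 50 N between cap and outlet breaks it: 10 N sideways on the bar, 40 N of pull or 0.6 Nm against the stop come near that.
- outlet_collar (a point): Centre of the top of the outlet's round collar, 50 mm across, 45 mm above the bench, fixed. Left-hand thread: turned clockwise the cap climbs 3.2 mm per rad for 1.3 rad, then its lugs run level under a lip till they meet a gap: a stop in all 1.7 to 2.6 rad from the start, hidden. Only there, up to 0.28 rad before the stop, it lifts off. Turned the other way it jams. The spigot is 23 mm high.
- tap: The other fitting on the bench: fixed lever tap 89 mm high, base 68 mm across, side nozzle 52 mm long, dark lever on top. Origin under its base. Not part of the job.
- tray_in (a point): Middle of the inner floor of the fixed white tray, 4 mm above the bench. Tray 150 mm along x, 130 mm along y outside, 4 mm walls 16 mm high.
- slide_box_mid (a point): Middle of a grey box with black lid, 87 x 97 x 34 mm, loose on the bench. Not to be moved.
- hose_tail_mid (a point): Middle of a brass barbed hose connector, 52 mm high, foot 32 mm across, standing loose on the bench. Not to be moved.

How it is judged:
By the outcome, as a careful person would: the job done as asked, in the order asked, and still so for the second after the job is handed in, with the robot touching nothing.
It also fails if it takes over 72 s, if anything falls off the work surface, if the arm or the gripper's body presses on something with over 40 N, if the wrist force passes 120 N, or if a joint passes its speed limit or range.

### The arm

A 7-joint arm with a two-finger parallel gripper is mounted at the origin on the work surface. World frame = base frame: x ahead of the robot, y to its left, z up, the work surface at z = 0. Lengths are in m, angles in rad, forces in N, time in s.
With the tool pointing down it reaches from about 0.4 to 0.85 m from the base axis. Payload 4.5 kg.
Tool frame: the origin (TCP) lies at the very end of the fingers, on their centre line; the grasp point (between the pads) lies r.grip_point_offset behind it (r.grip_point_offset is the distance from the TCP to the grasp point, in m); z points along the fingers, x is the direction in which the jaws open and shut, and the axes are right-handed (so a half turn about z gives the same grasp; the last joint's range is limited). The gripper opens to 88 mm and grips with 3 to 60 N. Pads are 18 mm wide; open, the fingers measure 123 mm over their backs; the gripper's body (75 mm by 187 mm) begins 45 mm behind the grasp point.
Start: joints at [-1.107, 0.689, -0.195, 1.565, 0.157, 0.902, -0.215], TCP at [0.26, 0.568, 0.239] pointing down, gripper open.
Joint ranges: [-3.01, 3.01], [-0.46, 2.08], [-1.47, 1.51], [0.13, 2.56], [-1, 4.14], [0.04, 2.09], [-2.66, 2.66]. Speed limits (rad/s): [2.57, 2.57, 3.14, 3.14, 3.14, 3.14, 3.14].

### API

Orientations are given as a unit quaternion [x, y, z, w].
In Python, from cell import status, camera, r, nets gives the robot as it stands. The module is installed in compiled form; this text tells all that it offers.
- The arm moves only by the tool apply_moves, never from a script. Its argument "steps" is a list of rows, each a list of 2 entries, a list of its own where there are three numbers: the shift along the world's x, y, z each as a share of 20 mm, from -1 to 1, then the turn, a rotation vector about the world's x, y, z each as a share of 0.1 rad, from -1 to 1. In form: [[[x, y, z], [rx, ry, rz]], ...]. A call has 1 to 12 rows; each row shifts and turns the pose as measured when the row begins; what a row does not reach is not made up. A row lasts 1/12 s, in which the tool goes at most 41.7 mm and 7.16 degrees, less where a joint would pass 70% of its speed; a pose out of reach is approached as far as the arm can. A call with a number of a shift or a turn outside -1 to 1 is refused whole. A call with a gripper value outside its range is refused whole. "claw" is the finger opening in mm, from 0 to 88.1, set as the call begins (left out, the last holds). The fingers move at their own pace and stop on an object; the grip force is fixed at half the most. Time passes only in rows, so rows that do not move let the fingers close. It gives the time, the measured TCP pose, the force and the opening at its end, in the units of the state.
- status.observe(): the state, without advancing time (a new reading comes with each control period).
- camera(name): name is "scene" or "top" or "wrist"; returns a dict with "frame" (400x640x3 uint8, red, green, blue), "fx", "fy", "cx", "cy" (pixels), "camera_from_world" (4x4, takes a point from world to camera coordinates); the wrist camera has in their place "mount" (4x4, takes a point from camera to tool coordinates, whose origin is the TCP and whose axes are the tool frame's). Camera axes: x right, y up, looking along -z (the intrinsics and any distortion apply to the point x, -y, -z); pixel columns grow to the right and rows downward; lengths in m; the calibration is good to about 2 mm. A picture is of the moment at which its call begins: read the wrist's pose just before it. There is no depth.
- r.hand_in(): hands the job in, once; it reports no verdict.
Trained networks look in a picture, given as the dict that the camera call returned (one of the last four; its "shot" number tells which), for a name from the list of things; names that differ only in an ending like _2 or _b are one class to them, and where a whole thing is asked for, a point or a joint stands for the part that bears it (a point fixed in the world has none). Each returns a list of dicts, best first, with "p" (0 to 1); they miss things now and then, are a little off and sometimes report something else, mostly with a low value. They report only what shows in the picture. A call takes as long as a camera call.
- nets.find_in(label, picture): "xyz" ([x, y, z] in m, in world coordinates, good to about 4 mm: the middle of the surface that is visible of it).
- nets.trace(label, picture): "pixels" (400x640 bool, what is visible of it).
The state is a dict: "time_s": time; "joints": joint angles; "qd": joint speeds; "tau": joint torques, N m; "ee_pos": TCP position; "ee_rot": TCP orientation; "contact_force": force on the tool from outside, world axes, zero at the start; "torque": the same for the moment, N m; "width": finger opening in m.
Only numpy, scipy, OpenCV 4.12 (cv2) and the standard library are available. Lean on these libraries where they do the work, as an engineer would, in place of code of your own. Each camera call takes 0.05 s, during which the arm holds its last target. There are 200 camera calls.

## Working session

There is one attempt and no reset: what is moved stays moved. The work goes in short steps, Python scripts to look and compute and a tool call to move; the robot and the scene stay as the last step left them, time stands still between calls to the robot, and variables do not carry over. Pictures are saved under pics/ and viewed, about 8 in all and at most 12, crops included, and the job is handed in when it is done.

Besides the shell and the picture viewer there is one more tool, called as name(argument=value, ...), one argument or row to a line, values as JSON. apply_moves: Moves the arm, as the interface text tells. Shift numbers are shares of 20 mm and turn numbers shares of 0.1 rad, none past 1 either way. Its arguments: {"type":"object","properties":{"steps":{"type":"array","items":{"type":"array"}},"claw":{"type":"number"}},"required":["steps"]}

```bash
mkdir -p pics
python3 - <<'E'
from cell import status,camera,r,nets
import cv2,numpy as np
s=status.observe();print(s, r.grip_point_offset)
for n in("scene","top"):
    p=camera(n);cv2.imwrite(f"pics/{n}0.png",p["frame"][:,:,::-1])
    for l in["cap_wing","cap_foot","outlet_collar","tap","tray_in","slide_box_mid","hose_tail_mid"]:
        print(n,l,[(np.round(d["xyz"],3).tolist(),round(d["p"],2)) for d in nets.find_in(l,p)[:2]])
E
python3 -c "
import cv2,numpy as np
a=[cv2.imread(f'pics/{n}0.png') for n in('scene','top')]
cv2.imwrite('pics/both.png',cv2.resize(np.vstack(a),(480,600)))"
```

```text
{'time_s': 0.0, 'joints': array([-1.10720277,  0.69001864, -0.19448169,  1.56633871,  0.15730458,
        0.90250488, -0.2151318 ]), 'qd': array([ 2.13456740e-04,  6.43170310e-04,  8.70375839e-05, -5.56399734e-04,
        7.95541061e-04, -2.77383209e-04,  1.29199107e-03]), 'tau': array([ 1.07655669e-04, -5.27546203e+01, -1.26692399e+00, -1.53429937e+01,
       -5.26827865e-02,  6.49723137e-03,  1.51770973e-04]), 'ee_pos': array([0.2602244 , 0.56754961, 0.23788901]), 'ee_rot': array([ 8.41621869e-01,  5.40066428e-01, -7.45559756e-04,  5.71997052e-04]), 'contact_force': array([-0.68905318, -0.12148987, -0.51999216]), 'torque': array([ 0.01769372,  0.00332895, -0.033448  ]), 'width': 0.08803480908710462} 0.0187
scene cap_wing [([0.601, 0.034, 0.078], 0.89)]
scene cap_foot [([0.599, 0.033, 0.082], 0.69)]
scene outlet_collar [([0.608, 0.032, 0.01], 0.63)]
scene tap [([0.498, 0.21, 0.042], 0.87)]
scene tray_in [([0.514, -0.256, 0.007], 0.61)]
scene slide_box_mid [([0.782, 0.169, 0.036], 0.89)]
scene hose_tail_mid [([0.608, 0.028, 0.008], 0.69), ([0.716, -0.035, 0.022], 0.57)]
top cap_wing [([0.592, 0.037, 0.076], 0.7)]
top cap_foot [([0.587, 0.03, 0.083], 0.89)]
top outlet_collar [([0.581, 0.024, 0.008], 0.74)]
top tap [([0.474, 0.206, 0.057], 0.81)]
top tray_in [([0.515, -0.258, 0.004], 0.88)]
top slide_box_mid [([0.768, 0.17, 0.03], 0.68), ([0.59, 0.032, 0.078], 0.33)]
top hose_tail_mid [([0.708, -0.037, 0.02], 0.52)]
```

View pics/both.png

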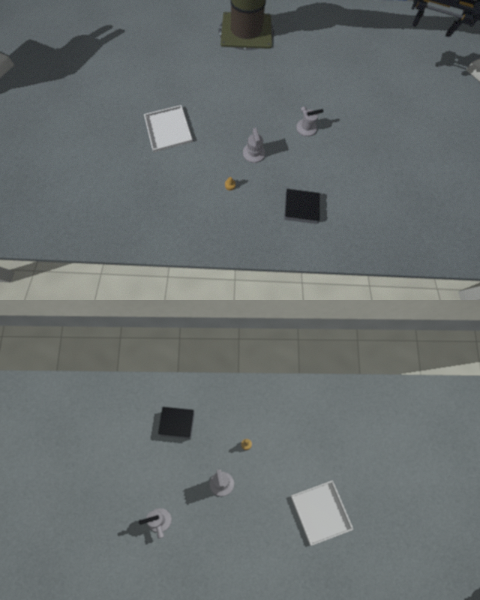

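apply_moves(
  steps=[
    [[0.6, -1, 0], [0, 0, 0]],
    [[0.6, -1, 0], [0, 0, 0]],
    [[0.6, -1, 0], [0, 0, 0]],
    [[0.6, -1, 0], [0, 0, 0]],
    [[0.6, -1, 0], [0, 0, 0]],
    [[0.6, -1, 0], [0, 0, 0]],
    [[0.6, -1, 0], [0, 0, 0]],
    [[0.6, -1, 0], [0, 0, 0]],
    [[0.6, -1, 0], [0, 0, 0]],
    [[0.6, -1, 0], [0, 0, 0]],
    [[0.6, -1, 0], [0, 0, 0]],
    [[0.6, -1, 0], [0, 0, 0]],
  ],
)

```text
time_s: 1.8
ee_pos: [0.4038, 0.3245, 0.2399]
ee_rot: [0.838, 0.545, 0.002, -0.004]
contact_force: [0.6, -1.4, 0.6]
width: 0.0884
```

apply_moves(
  steps=[
    [[0.6, -1, 0], [0, 0, 0]],
    [[0.6, -1, 0], [0, 0, 0]],
    [[0.6, -1, 0], [0, 0, 0]],
    [[0.6, -1, 0], [0, 0, 0]],
    [[0.6, -1, 0], [0, 0, 0]],
    [[0.6, -1, 0], [0, 0, 0]],
    [[0.6, -1, 0], [0, 0, 0]],
    [[0.6, -1, 0], [0, 0, 0]],
    [[0.6, -1, 0], [0, 0, 0]],
    [[0.6, -1, 0], [0, 0, 0]],
    [[0.6, -1, 0], [0, 0, 0]],
    [[0.6, -1, 0], [0, 0, 0]],
  ],
)

```text
time_s: 2.8
ee_pos: [0.5554, 0.0717, 0.242]
ee_rot: [0.838, 0.545, 0.004, -0.004]
contact_force: [-0.4, 0.3, 0.5]
width: 0.0883
```

```bash
cat > h.py <<'E'
from cell import status,camera,r,nets
import cv2,numpy as np
from scipy.spatial.transform import Rotation as R
def wrist():
    s=status.observe();p=camera("wrist")
    T=np.eye(4);T[:3,:3]=R.from_quat(s["ee_rot"]).as_matrix();T[:3,3]=s["ee_pos"]
    return s,p,T@p["mount"]
def ray(p,W,uv,z):  # world point at height z
    d=W[:3,:3]@np.array([(uv[0]-p["cx"])/p["fx"],-(uv[1]-p["cy"])/p["fy"],-1]);o=W[:3,3]
    return o+d*(z-o[2])/d[2]
def proj(p,W,X):
    c=np.linalg.inv(W)@np.append(X,1);return p["cx"]+p["fx"]*c[0]/-c[2],p["cy"]-p["fy"]*c[1]/-c[2]
E
python3 - <<'E'
from h import *
s,p,W=wrist();cv2.imwrite("pics/w1.png",p["frame"][:,:,::-1])
print(s["joints"].round(3),W.round(3),{k:v for k,v in p.items() if k in("fx","fy","cx","cy")})
for l in["cap_wing","hose_tail_mid"]:
    print(l,[(np.round(d["xyz"],3).tolist(),round(d["p"],2)) for d in nets.find_in(l,p)[:2]])
print([proj(p,W,(.592,.034,z)) for z in(.111,.079,.045)])
E
```

```text
[-0.038  0.603 -0.275  1.763  0.203  0.798  0.745] [[ 0.406 -0.877 -0.257  0.49 ]
 [ 0.914  0.393  0.102  0.098]
 [ 0.011 -0.277  0.961  0.388]
 [ 0.     0.     0.     1.   ]] {'fx': 331.24916157281206, 'fy': 331.24916157281206, 'cx': 317.4241527701222, 'cy': 194.62444583732903}
cap_wing [([0.588, 0.046, 0.078], 0.91)]
hose_tail_mid []
[(np.float64(294.89536695508906), np.float64(237.09564463602095)), (np.float64(296.6319829618765), np.float64(224.24169638879195)), (np.float64(298.15433922653233), np.float64(212.97363910770665))]
```

View pics/w1.png

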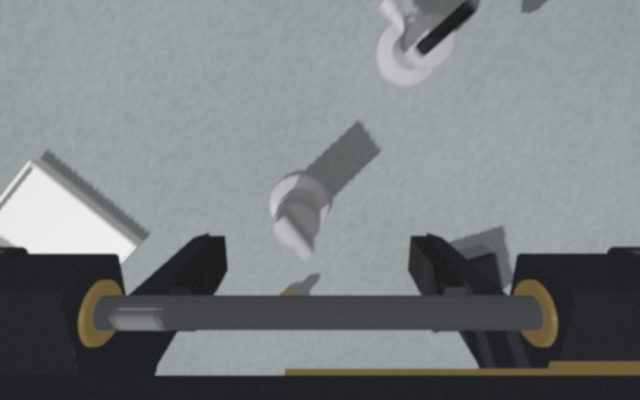

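Run:
```python
import cv2
a=cv2.imread("pics/w1.png")[160:270,240:360];cv2.imwrite("pics/w1c.png",cv2.resize(a,None,fx=5,fy=5,interpolation=cv2.INTER_CUBIC))
```

```text
(no output)
```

View pics/w1c.png

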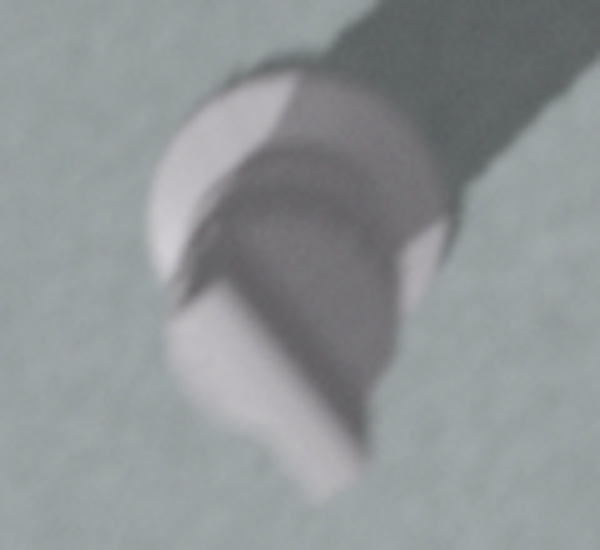

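Run:
```python
from h import *
s,p,W=wrist()
c=[(222,283),(367,462),(322,500),(172,322)]
X=np.array([ray(p,W,(240+u/5,160+v/5),.111) for u,v in c]);print(X.round(4),X.mean(0))
d=(X[1]+X[2]-X[0]-X[3])/2;w=(X[0]+X[1]-X[2]-X[3])/2
print(np.hypot(*d[:2]),np.hypot(*w[:2]),"bar yaw",np.arctan2(d[1],d[0]))
x=R.from_quat(s["ee_rot"]).as_matrix()[:,0];print("tool x yaw",np.arctan2(x[1],x[0]),R.from_quat(s["ee_rot"]).as_matrix()[:,2])
```

```text
[[0.5704 0.0325 0.111 ]
 [0.6127 0.0415 0.111 ]
 [0.6163 0.0307 0.111 ]
 [0.5734 0.0211 0.111 ]] [0.59320364 0.03144311 0.111     ]
0.043587638517302935 0.011489189582747044 bar yaw 0.21504890761046008
tool x yaw 1.1490662115000703 [ 0.00354202  0.00958442 -0.9999478 ]
```

apply_moves(
  steps=[
    [[0.27, -0.29, -0.6], [-0.01, 0.01, 0.9]],
    [[0.27, -0.29, -0.6], [-0.01, 0.01, 0.9]],
    [[0.27, -0.29, -0.6], [-0.01, 0.01, 0.9]],
    [[0.27, -0.29, -0.6], [-0.01, 0.01, 0.9]],
    [[0.27, -0.29, -0.6], [-0.01, 0.01, 0.9]],
    [[0.27, -0.29, -0.6], [-0.02, 0.01, 0.9]],
    [[0.27, -0.29, -0.6], [-0.02, 0.01, 0.9]],
    [[0, 0, 0], [0, 0, 0]],
  ],
)

```text
time_s: 3.67
ee_pos: [0.5898, 0.047, 0.1571]
ee_rot: [0.608, 0.794, 0.001, -0.008]
contact_force: [-0.4, -0.4, 0.0]
width: 0.0878
```

Run:
```python
from h import *
s,p,W=wrist();cv2.imwrite("pics/w2.png",p["frame"][:,:,::-1])
M=R.from_quat(s["ee_rot"]).as_matrix()
print(s["joints"].round(3),s["ee_pos"].round(4),s["contact_force"],"yaw",np.arctan2(M[1,0],M[0,0]),M[:,2])
print(proj(p,W,(.5932,.0314,.111)),proj(p,W,(.5932,.0314,.079)),proj(p,W,s["ee_pos"]))
```

```text
[ 0.093  0.781 -0.43   1.727  0.432  0.738  1.281] [0.5898 0.047  0.1571] [-0.44318441 -0.35401427  0.03440468] yaw 1.834626200924963 [-0.01111334  0.01044618 -0.99988368]
(np.float64(291.9835266246212), np.float64(218.96036959354876)) (np.float64(294.7390405999137), np.float64(203.56700297996468)) (np.float64(319.12467603324404), np.float64(252.82003471851056))
```

View pics/w2.png

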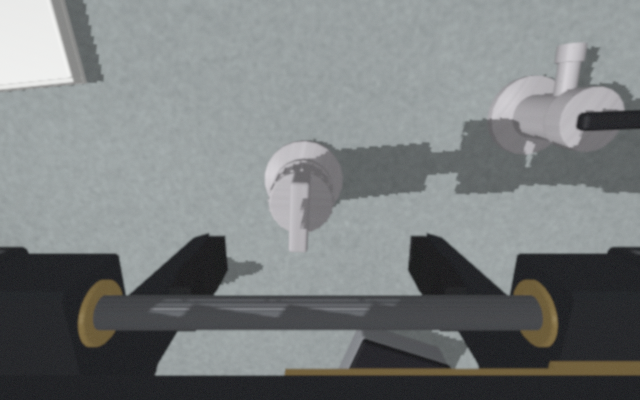

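Run:
```python
import cv2
a=cv2.imread("pics/w2.png")[130:260,240:370];cv2.imwrite("pics/w2c.png",cv2.resize(a,None,fx=4.5,fy=4.5,interpolation=cv2.INTER_CUBIC))
```

```text
(no output)
```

View pics/w2c.png

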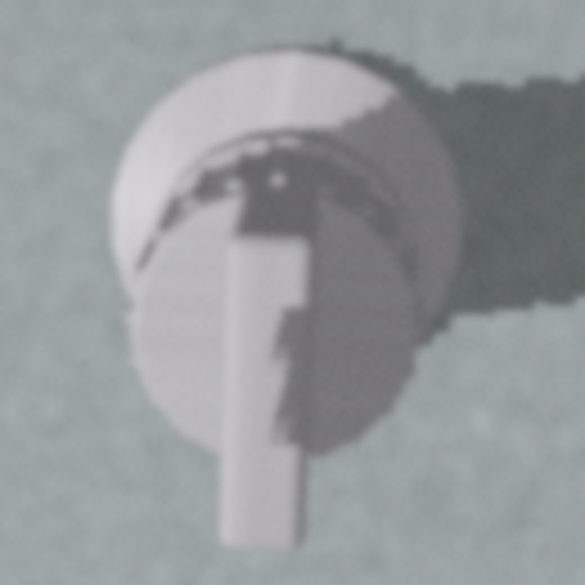

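Run:
```python
from h import *
s,p,W=wrist()
c=[(230,237),(220,545),(299,548),(309,240)]
X=np.array([ray(p,W,(240+u/4.5,130+v/4.5),.111) for u,v in c]);m=X.mean(0)
d=(X[1]+X[2]-X[0]-X[3])/2;w=(X[0]+X[1]-X[2]-X[3])/2
M=R.from_quat(s["ee_rot"]).as_matrix()
print(m,np.hypot(*d[:2]),np.hypot(*w[:2]),"bar yaw",np.arctan2(d[1],d[0]))
print("tool yaw",np.arctan2(M[1,0],M[0,0]),"tilt fix",np.cross(M[:,2],[0,0,-1]),"shift",m-s["ee_pos"])
```

```text
[0.59193569 0.03691333 0.111     ] 0.04494330796628629 0.010868929809093137 bar yaw 0.21434763211919708
tool yaw 1.8320259081336268 tilt fix [-0.0119197  -0.01030267 -0.        ] shift [ 0.00227626 -0.01152574 -0.04719489]
```

apply_moves(
  steps=[
    [[0.05, -0.25, -0.6], [-0.03, -0.03, -0.1]],
    [[0.05, -0.25, -0.6], [-0.03, -0.03, -0.1]],
    [[0, -0.1, -0.6], [-0.03, -0.03, -0.1]],
    [[0, 0, -0.6], [-0.03, -0.02, -0.1]],
    [[0, 0, -0.6], [0, 0, -0.1]],
    [[0, 0, 0], [0, 0, 0]],
  ],
  claw=40,
)

```text
time_s: 4.27
ee_pos: [0.5928, 0.0464, 0.1053]
ee_rot: [0.632, 0.775, 0.007, 0.004]
contact_force: [-0.4, 0.2, 0.7]
width: 0.0503
```

```bash
cat >> h.py <<'E'
def st(t=(.592,.036,.0835),yaw=1.785):
    s=status.observe();M=R.from_quat(s["ee_rot"]).as_matrix();y=np.arctan2(M[1,0],M[0,0])
    print("t",s["time_s"],"pos",s["ee_pos"].round(4),"to go",((np.array(t)-s["ee_pos"])/.02).round(2),"yaw",y.round(3),((yaw-y)/.1).round(2),"tilt fix",(np.cross(M[:,2],[0,0,-1])/.1).round(2))
    print("F",s["contact_force"].round(1),"M",s["torque"].round(3),"w",s["width"].round(4),"q",s["joints"].round(2), "jaw axis",M[:2,0].round(2))
E
python3 - <<'E'
from h import *
st();s,p,W=wrist();cv2.imwrite("pics/w3.png",p["frame"][100:320,180:460,::-1])
E
```

```text
t 4.2667 pos [0.5928 0.0464 0.1053] to go [-0.04 -0.52 -1.09] yaw 1.774 0.11 tilt fix [-0.06  0.14  0.  ]Traceback (most recent call last):
  File "<stdin>", line 2, in <module>
  File "h.py", line 16, in st
    print("F",s["contact_force"].round(1),"M",s["torque"].round(3),"w",s["width"].round(4),"q",s["joints"].round(2), "jaw axis",M[:2,0].round(2))
                                                                       ^^^^^^^^^^^^^^^^
AttributeError: 'float' object has no attribute 'round'
```

apply_moves(
  steps=[
    [[0, -0.5, 0], [-0.05, 0.1, 0]],
    [[0, 0, 0], [0, 0, 0]],
  ],
  claw=50,
)

```text
time_s: 4.43
ee_pos: [0.5929, 0.0381, 0.1075]
ee_rot: [0.631, 0.775, 0.002, 0.002]
contact_force: [-0.2, -0.6, 0.1]
width: 0.0503
```

```bash
sed -i 's/s\["width"\].round(4)/round(s["width"],4)/' h.py
python3 - <<'E'
from h import *
st();s,p,W=wrist();cv2.imwrite("pics/w3.png",cv2.resize(p["frame"][150:310,200:440,::-1],None,fx=3,fy=3))
E
```

```text
t 4.4333 pos [0.5929 0.0381 0.1075] to go [-0.04 -0.11 -1.2 ] yaw 1.775 0.1 tilt fix [-0.01  0.05  0.  ]
F [-0.2 -0.6  0.1] M [0.005 0.025 0.036] w 0.0503 q [ 0.06  0.84 -0.36  1.77  0.47  0.61  1.2 ] jaw axis [-0.2   0.98]
```

View pics/w3.png

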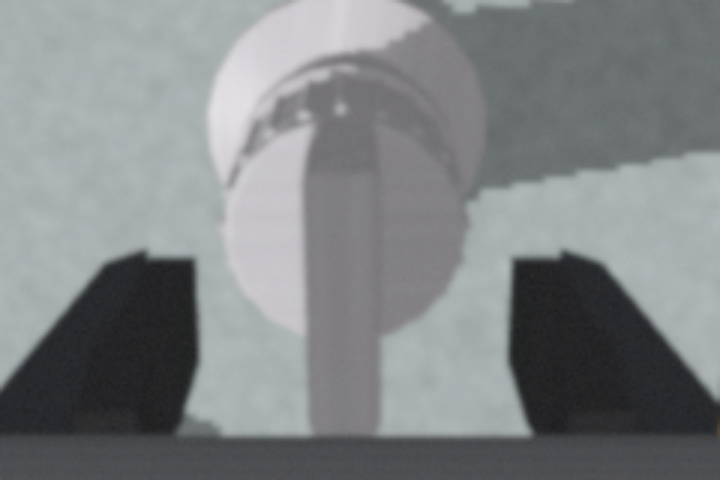

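apply_moves(
  steps=[
    [[0, -0.1, -0.4], [0, 0.05, 0.1]],
    [[0, 0, -0.4], [0, 0, 0]],
    [[0, 0, -0.3], [0, 0, 0]],
    [[0, 0, 0], [0, 0, 0]],
  ],
)

```text
time_s: 4.82
ee_pos: [0.5948, 0.0383, 0.0865]
ee_rot: [0.627, 0.779, 0.003, 0.0]
contact_force: [-0.2, 1.1, 0.1]
width: 0.05
```

```bash
python3 -c "
from h import *
st((.5925,.0363,.0835))"
```

```text
t 4.8167 pos [0.5948 0.0383 0.0865] to go [-0.11 -0.1  -0.15] yaw 1.786 -0.01 tilt fix [-0.05  0.05  0.  ]
F [-0.2  1.1  0.1] M [0.011 0.049 0.015] w 0.05 q [ 0.06  0.88 -0.35  1.77  0.49  0.58  1.19] jaw axis [-0.21  0.98]
```

apply_moves(
  steps=[
    [[-0.1, -0.1, -0.1], [-0.04, 0.04, 0]],
    [[0, 0, 0], [0, 0, 0]],
    [[0, 0, 0], [0, 0, 0]],
  ],
  claw=20,
)

```text
time_s: 5.07
ee_pos: [0.592, 0.0361, 0.0833]
ee_rot: [0.627, 0.779, -0.0, -0.0]
contact_force: [-0.2, -0.4, 0.4]
width: 0.032
```

```bash
python3 -c "
from h import *
st((.5925,.0363,.0835))"
```

```text
t 5.0667 pos [0.592  0.0361 0.0833] to go [0.02 0.01 0.01] yaw 1.786 -0.01 tilt fix [-0.   -0.01 -0.  ]
F [-0.2 -0.4  0.4] M [0.1   0.006 0.013] w 0.032 q [ 0.06  0.88 -0.34  1.77  0.5   0.58  1.19] jaw axis [-0.21  0.98]
```

apply_moves(
  steps=[
    [[0, 0, 0], [0, 0, 0]],
    [[0, 0, 0], [0, 0, 0]],
    [[0, 0, 0], [0, 0, 0]],
  ],
  claw=16,
)

```text
time_s: 5.32
ee_pos: [0.5921, 0.0362, 0.0835]
ee_rot: [0.627, 0.779, -0.0, -0.0]
contact_force: [0.5, 0.2, -0.6]
width: 0.0157
```

apply_moves(
  steps=[
    [[0, 0, 0], [0, 0, 0]],
    [[0, 0, 0], [0, 0, 0]],
  ],
  claw=14,
)

```text
time_s: 5.48
ee_pos: [0.5923, 0.0363, 0.0838]
ee_rot: [0.627, 0.779, 0.0, -0.0]
contact_force: [0.6, 0.3, -0.1]
width: 0.0141
```

apply_moves(
  steps=[
    [[0, 0, 0], [0, 0, 0]],
    [[0, 0, 0], [0, 0, 0]],
  ],
  claw=12.6,
)

```text
time_s: 5.65
ee_pos: [0.5924, 0.0362, 0.084]
ee_rot: [0.627, 0.779, 0.0, -0.0]
contact_force: [-0.5, 0.3, -0.7]
width: 0.0123
```

```bash
python3 -c "
from h import *
st((.592,.0362,.0835))"
```

```text
t 5.65 pos [0.5924 0.0362 0.084 ] to go [-0.02  0.   -0.02] yaw 1.786 -0.01 tilt fix [-0.  0.  0.]
F [-0.5  0.3 -0.7] M [ 0.093 -0.007 -0.002] w 0.0123 q [ 0.06  0.88 -0.34  1.77  0.5   0.58  1.19] jaw axis [-0.21  0.98]
```

apply_moves(
  steps=[
    [[0, 0, 0], [0, 0, 0]],
    [[0, 0, 0], [0, 0, 0]],
    [[0, 0, 0], [0, 0, 0]],
  ],
  claw=8,
)

```text
time_s: 5.9
ee_pos: [0.5924, 0.036, 0.0841]
ee_rot: [0.627, 0.779, 0.0, -0.0]
contact_force: [-0.3, -0.5, -0.2]
width: 0.0119
```

```bash
python3 -c "
from h import *
st((.592,.0362,.0835))"
```

```text
t 5.9 pos [0.5924 0.036  0.0841] to go [-0.02  0.01 -0.03] yaw 1.785 -0.0 tilt fix [-0.  0.  0.]
F [-0.3 -0.5 -0.2] M [ 0.027  0.032 -0.016] w 0.0119 q [ 0.06  0.88 -0.34  1.77  0.5   0.58  1.19] jaw axis [-0.21  0.98]
```

apply_moves(
  steps=[
    [[0, 0, 0.005], [0, 0, -0.3]],
    [[0, 0, 0.005], [0, 0, -0.3]],
    [[0, 0, 0.005], [0, 0, -0.3]],
    [[0, 0, 0.005], [0, 0, -0.3]],
  ],
)

```text
time_s: 6.23
ee_pos: [0.5924, 0.0361, 0.0844]
ee_rot: [0.677, 0.736, 0.0, -0.0]
contact_force: [0.2, -0.7, -0.4]
width: 0.0116
```

```bash
python3 -c "
from h import *
st((.5924,.036,.0841))"
```

```text
t 6.2333 pos [0.5924 0.0361 0.0844] to go [-0.   -0.   -0.01] yaw 1.655 1.3 tilt fix [-0.01  0.    0.  ]
F [ 0.2 -0.7 -0.4] M [0.034 0.06  0.055] w 0.0116 q [ 0.04  0.87 -0.31  1.77  0.45  0.56  1.1 ] jaw axis [-0.08  1.  ]
```

apply_moves(
  steps=[
    [[0, 0, 0.01], [0, 0, -0.5]],
    [[0, 0, 0.01], [0, 0, -0.5]],
    [[0, 0, 0.01], [0, 0, -0.5]],
    [[0, 0, 0.01], [0, 0, -0.5]],
    [[0, 0, 0.01], [0, 0, -0.5]],
    [[0, 0, 0.01], [0, 0, -0.5]],
    [[0, 0, 0.01], [0, 0, -0.5]],
    [[0, 0, 0.01], [0, 0, -0.5]],
  ],
)

```text
time_s: 6.9
ee_pos: [0.5928, 0.0366, 0.0857]
ee_rot: [0.819, 0.574, 0.001, 0.0]
contact_force: [0.6, -0.1, -0.2]
width: 0.0117
```

```bash
python3 -c "
from h import *
st((.5924,.036,.0841))"
```

```text
t 6.9 pos [0.5928 0.0366 0.0857] to go [-0.02 -0.03 -0.08] yaw 1.222 5.63 tilt fix [-0.01  0.02  0.  ]
F [ 0.6 -0.1 -0.2] M [-0.147 -0.029  0.036] w 0.0117 q [-0.03  0.86 -0.2   1.78  0.3   0.53  0.8 ] jaw axis [0.34 0.94]
```

apply_moves(
  steps=[
    [[0, 0, 0.01], [0, 0, -0.5]],
    [[-0.01, -0.01, 0.01], [0, 0.01, -0.5]],
    [[0, -0.01, 0.01], [0, 0, -0.5]],
    [[-0.01, -0.01, 0.01], [0, 0.01, -0.5]],
    [[0, -0.01, 0.01], [0, 0, -0.5]],
    [[-0.01, -0.01, 0.01], [0, 0, -0.5]],
    [[0, 0, 0.01], [0, 0, -0.5]],
    [[-0.01, -0.01, 0.01], [0, 0, -0.5]],
  ],
)

```text
time_s: 7.57
ee_pos: [0.5931, 0.0359, 0.0871]
ee_rot: [0.923, 0.384, 0.001, 0.001]
contact_force: [0.6, 0.4, -1.3]
width: 0.0117
```

```bash
python3 -c "
from h import *
st((.5924,.036,.0841))"
```

```text
t 7.5667 pos [0.5931 0.0359 0.0871] to go [-0.03  0.   -0.15] yaw 0.788 9.97 tilt fix [0.   0.02 0.  ]
F [ 0.6  0.4 -1.3] M [ 0.019 -0.117  0.028] w 0.0117 q [-0.09  0.86 -0.09  1.78  0.14  0.51  0.52] jaw axis [0.71 0.71]
```

apply_moves(
  steps=[
    [[-0.01, 0, 0.013], [0, 0.01, -0.5]],
    [[-0.01, 0, 0.013], [0, 0.01, -0.5]],
    [[-0.01, 0, 0.013], [0, 0, -0.5]],
    [[-0.01, 0, 0.013], [0, 0, -0.5]],
    [[-0.01, 0, 0.013], [0, 0, -0.5]],
    [[-0.01, 0, 0.01], [0, 0, -0.5]],
  ],
)

```text
time_s: 8.07
ee_pos: [0.593, 0.0356, 0.0881]
ee_rot: [0.973, 0.229, 0.001, 0.001]
contact_force: [-0.5, -0.6, -1.1]
width: 0.0117
```

```bash
python3 -c "
from h import *
st((.5924,.036,.0841))"
```

```text
t 8.0667 pos [0.593  0.0356 0.0881] to go [-0.03  0.02 -0.2 ] yaw 0.462 13.23 tilt fix [0.02 0.03 0.  ]
F [-0.5 -0.6 -1.1] M [-0.13  -0.031  0.035] w 0.0117 q [-0.13  0.86 -0.01  1.78  0.02  0.5   0.31] jaw axis [0.9  0.45]
```

apply_moves(
  steps=[
    [[-0.01, 0.01, 0], [0.01, 0.01, -0.5]],
    [[-0.01, 0.01, 0], [0.01, 0.01, -0.5]],
    [[-0.01, 0, 0], [0, 0.01, -0.5]],
    [[-0.01, 0, 0], [0, 0, -0.5]],
    [[0, 0, 0], [0, 0, -0.3]],
    [[0, 0, 0], [0, 0, -0.3]],
  ],
)

```text
time_s: 8.57
ee_pos: [0.5928, 0.0355, 0.0883]
ee_rot: [0.996, 0.089, 0.001, 0.001]
contact_force: [0.0, -1.4, 0.0]
width: 0.0115
```

```bash
python3 -c "
from h import *
st((.5924,.036,.0841))"
```

```text
t 8.5667 pos [0.5928 0.0355 0.0883] to go [-0.02  0.03 -0.21] yaw 0.178 16.07 tilt fix [0.02 0.01 0.  ]
F [ 0.  -1.4  0. ] M [-0.172  0.003  0.028] w 0.0115 q [-0.17  0.86  0.06  1.78 -0.09  0.5   0.13] jaw axis [0.98 0.18]
```

apply_moves(
  steps=[
    [[0, 0.01, 0], [0.01, 0, -0.3]],
    [[0, 0.01, 0], [0.01, 0, -0.3]],
    [[0, 0, 0], [0, 0, -0.3]],
  ],
)

```text
time_s: 8.82
ee_pos: [0.5929, 0.0353, 0.0884]
ee_rot: [0.999, 0.039, 0.001, 0.0]
contact_force: [-0.2, -0.7, -0.0]
width: 0.0116
```

```bash
python3 -c "
from h import *
st((.5924,.036,.0841))"
```

```text
t 8.8167 pos [0.5929 0.0353 0.0884] to go [-0.02  0.04 -0.22] yaw 0.079 17.06 tilt fix [0.   0.01 0.  ]
F [-0.2 -0.7 -0. ] M [-0.161  0.037 -0.045] w 0.0116 q [-0.19  0.86  0.09  1.79 -0.13  0.5   0.07] jaw axis [1.   0.08]
```

apply_moves(
  steps=[
    [[0, 0.01, 0], [0, 0, -0.3]],
    [[0, 0, 0], [0, 0, -0.3]],
    [[0, 0, 0], [0, 0, -0.3]],
  ],
)

```text
time_s: 9.07
ee_pos: [0.5929, 0.0353, 0.0886]
ee_rot: [1.0, -0.011, 0.001, 0.0]
contact_force: [-1.4, -0.8, 1.3]
width: 0.0118
```

```bash
python3 -c "
from h import *
st((.5924,.036,.0841))"
```

```text
t 9.0667 pos [0.5929 0.0353 0.0886] to go [-0.02  0.04 -0.23] yaw -0.021 18.06 tilt fix [0.01 0.01 0.  ]
F [-1.4 -0.8  1.3] M [-0.23   0.191 -0.003] w 0.0118 q [-0.2   0.86  0.11  1.79 -0.17  0.5   0.  ] jaw axis [ 1.   -0.02]
```

apply_moves(
  steps=[
    [[0, 0.02, 0], [0, 0, -0.3]],
    [[0, 0.01, -0.005], [0, 0, -0.3]],
    [[0, 0, 0], [0, 0, -0.3]],
  ],
)

```text
time_s: 9.32
ee_pos: [0.5927, 0.0354, 0.089]
ee_rot: [0.998, -0.061, 0.001, 0.001]
contact_force: [-0.5, -1.4, 0.8]
width: 0.0116
```

```bash
python3 -c "
from h import *
st((.5924,.036,.0841))"
```

```text
t 9.3167 pos [0.5927 0.0354 0.089 ] to go [-0.02  0.03 -0.24] yaw -0.122 19.07 tilt fix [0.01 0.01 0.  ]
F [-0.5 -1.4  0.8] M [-0.304  0.247 -0.037] w 0.0116 q [-0.21  0.86  0.14  1.79 -0.21  0.51 -0.06] jaw axis [ 0.99 -0.12]
```

apply_moves(
  steps=[
    [[0, 0.01, 0], [0, 0, -0.3]],
    [[0, 0, -0.005], [0, 0, -0.3]],
    [[0, 0, 0], [0, 0, -0.3]],
  ],
)

```text
time_s: 9.57
ee_pos: [0.5926, 0.0355, 0.0891]
ee_rot: [0.994, -0.111, 0.001, 0.001]
contact_force: [-1.4, -1.4, 1.9]
width: 0.0117
```

```bash
python3 -c "
from h import *
st((.5924,.036,.0841))"
```

```text
t 9.5667 pos [0.5926 0.0355 0.0891] to go [-0.01  0.02 -0.25] yaw -0.222 20.07 tilt fix [0.01 0.01 0.  ]
F [-1.4 -1.4  1.9] M [-0.383  0.243  0.049] w 0.0117 q [-0.23  0.86  0.16  1.79 -0.25  0.51 -0.13] jaw axis [ 0.98 -0.22]
```

apply_moves(
  steps=[
    [[-0.015, -0.015, -0.01], [0, 0, -0.3]],
    [[0, 0, -0.01], [0, 0, -0.3]],
    [[0, 0, -0.005], [0, 0, -0.3]],
  ],
)

```text
time_s: 9.82
ee_pos: [0.5924, 0.0357, 0.0887]
ee_rot: [0.987, -0.16, 0.001, 0.0]
contact_force: [-2.1, -1.3, 2.5]
width: 0.0118
```

```bash
python3 -c "
from h import *
st((.5924,.036,.0841))"
```

```text
t 9.8167 pos [0.5924 0.0357 0.0887] to go [-0.    0.01 -0.23] yaw -0.322 21.07 tilt fix [0.01 0.01 0.  ]
F [-2.1 -1.3  2.5] M [-0.283  0.445  0.   ] w 0.0118 q [-0.24  0.87  0.18  1.79 -0.29  0.51 -0.19] jaw axis [ 0.95 -0.32]
```

apply_moves(
  steps=[
    [[0, 0, -0.005], [0, 0, -0.3]],
    [[0, 0, -0.005], [0, 0, -0.3]],
    [[0, 0, -0.005], [0, 0, -0.3]],
  ],
)

```text
time_s: 10.07
ee_pos: [0.5923, 0.0358, 0.0886]
ee_rot: [0.978, -0.208, 0.001, 0.0]
contact_force: [-0.7, -0.7, 3.4]
width: 0.0121
```

```bash
python3 -c "
from h import *
st((.5924,.036,.0841))"
```

```text
t 10.0667 pos [0.5923 0.0358 0.0886] to go [ 0.    0.01 -0.23] yaw -0.419 22.04 tilt fix [0.01 0.01 0.  ]
F [-0.7 -0.7  3.4] M [-0.399  0.334  0.515] w 0.0121 q [-0.26  0.87  0.21  1.79 -0.33  0.51 -0.25] jaw axis [ 0.91 -0.41]
```

apply_moves(
  steps=[
    [[0, 0, 0], [0, 0, 0.4]],
    [[0, 0, 0], [0, 0, 0.3]],
    [[0, 0, 0], [0, 0, 0.1]],
  ],
)

```text
time_s: 10.32
ee_pos: [0.5923, 0.0359, 0.0886]
ee_rot: [0.986, -0.166, 0.001, 0.001]
contact_force: [-1.8, -0.7, 1.9]
width: 0.0117
```

```bash
python3 -c "
from h import *
st((.5924,.036,.0841))"
```

```text
t 10.3167 pos [0.5923 0.0359 0.0886] to go [ 0.01  0.   -0.23] yaw -0.334 21.19 tilt fix [0.02 0.01 0.  ]
F [-1.8 -0.7  1.9] M [-0.358  0.326 -0.016] w 0.0117 q [-0.25  0.87  0.19  1.79 -0.29  0.51 -0.2 ] jaw axis [ 0.94 -0.33]
```

apply_moves(
  steps=[
    [[-0.02, -0.005, 0.05], [0.01, 0.01, 0]],
    [[0, 0, 0.05], [0.01, 0, 0]],
    [[0, 0, 0.05], [0, 0, 0]],
  ],
)

```text
time_s: 10.57
ee_pos: [0.5921, 0.0359, 0.0906]
ee_rot: [0.986, -0.166, 0.0, -0.001]
contact_force: [1.1, -1.4, -6.5]
width: 0.0119
```

```bash
python3 -c "
from h import *
st((.5924,.036,.0841))"
```

```text
t 10.5667 pos [0.5921 0.0359 0.0906] to go [ 0.01  0.01 -0.32] yaw -0.333 21.18 tilt fix [-0.01  0.    0.  ]
F [ 1.1 -1.4 -6.5] M [-0.369 -0.206  0.053] w 0.0119 q [-0.24  0.86  0.19  1.79 -0.29  0.52 -0.2 ] jaw axis [ 0.94 -0.33]
```

apply_moves(
  steps=[
    [[0, 0.01, -0.06], [0, 0, -0.25]],
    [[0, 0.01, -0.03], [0, 0, -0.25]],
    [[0, 0, 0], [0, 0, 0]],
  ],
)

```text
time_s: 10.82
ee_pos: [0.5924, 0.0359, 0.0893]
ee_rot: [0.981, -0.192, 0.0, -0.001]
contact_force: [0.2, -1.8, -1.0]
width: 0.0119
```

```bash
python3 -c "
from h import *
st((.5924,.036,.0841))"
```

```text
t 10.8167 pos [0.5924 0.0359 0.0893] to go [ 0.    0.   -0.26] yaw -0.387 21.72 tilt fix [-0.01  0.01  0.  ]
F [ 0.2 -1.8 -1. ] M [-0.338  0.118  0.298] w 0.0119 q [-0.25  0.87  0.2   1.79 -0.31  0.51 -0.23] jaw axis [ 0.93 -0.38]
```

apply_moves(
  steps=[
    [[0, -0.01, -0.03], [0, 0, 0.4]],
    [[0, -0.01, 0], [0, 0, 0.4]],
    [[0, 0, 0], [0, 0, 0.3]],
  ],
)

```text
time_s: 11.07
ee_pos: [0.5922, 0.036, 0.0891]
ee_rot: [0.991, -0.137, 0.0, -0.001]
contact_force: [-0.4, -1.1, 2.0]
width: 0.0119
```

```bash
python3 -c "
from h import *
st((.5924,.036,.0841))"
```

```text
t 11.0667 pos [0.5922 0.036  0.0891] to go [ 0.01 -0.   -0.25] yaw -0.275 20.6 tilt fix [-0.01  0.01  0.  ]
F [-0.4 -1.1  2. ] M [-0.312  0.229 -0.029] w 0.0119 q [-0.23  0.86  0.17  1.79 -0.27  0.51 -0.16] jaw axis [ 0.96 -0.27]
```

apply_moves(
  steps=[
    [[0, 0, 0.05], [0, 0, 0]],
    [[0, 0, 0.04], [0, 0, 0]],
  ],
)

```text
time_s: 11.23
ee_pos: [0.5921, 0.036, 0.0908]
ee_rot: [0.991, -0.137, 0.0, -0.001]
contact_force: [-0.4, -0.7, -2.7]
width: 0.0116
```

```bash
python3 -c "
from h import *
st((.5924,.036,.0841))"
```

```text
t 11.2333 pos [0.5921 0.036  0.0908] to go [ 0.02 -0.   -0.34] yaw -0.275 20.6 tilt fix [-0.02  0.    0.  ]
F [-0.4 -0.7 -2.7] M [-0.29   0.048 -0.003] w 0.0116 q [-0.23  0.86  0.17  1.79 -0.27  0.51 -0.16] jaw axis [ 0.96 -0.27]
```

apply_moves(
  steps=[
    [[0, 0, 0.04], [0, 0, 0]],
    [[0, 0, 0.03], [0, 0, 0]],
  ],
)

```text
time_s: 11.4
ee_pos: [0.5917, 0.0361, 0.0917]
ee_rot: [0.99, -0.138, -0.0, -0.001]
contact_force: [0.4, -1.3, -2.1]
width: 0.0119
```

```bash
python3 -c "
from h import *
st((.5924,.036,.0841))"
```

```text
t 11.4 pos [0.5917 0.0361 0.0917] to go [ 0.03 -0.   -0.38] yaw -0.277 20.62 tilt fix [-0.01 -0.01 -0.  ]
F [ 0.4 -1.3 -2.1] M [-0.313 -0.08   0.018] w 0.0119 q [-0.24  0.86  0.17  1.79 -0.27  0.52 -0.16] jaw axis [ 0.96 -0.27]
```

apply_moves(
  steps=[
    [[0.01, -0.005, 0.05], [0, 0, 0]],
    [[0.01, 0, 0.05], [0, 0, 0]],
    [[0.01, 0, 0.05], [0, 0, 0]],
  ],
)

```text
time_s: 11.65
ee_pos: [0.5919, 0.0361, 0.0941]
ee_rot: [0.99, -0.138, -0.001, -0.001]
contact_force: [-0.2, -0.0, -3.1]
width: 0.0119
```

```bash
python3 -c "
from h import *
st((.5924,.036,.0841))"
```

```text
t 11.65 pos [0.5919 0.0361 0.0941] to go [ 0.03 -0.01 -0.5 ] yaw -0.278 20.63 tilt fix [-0.01 -0.02 -0.  ]
F [-0.2 -0.  -3.1] M [-0.314  0.058  0.04 ] w 0.0119 q [-0.24  0.86  0.18  1.79 -0.27  0.52 -0.16] jaw axis [ 0.96 -0.27]
```

apply_moves(
  steps=[
    [[0.01, 0, 0.15], [0, -0.01, 0]],
    [[0.01, 0, 0.15], [0, -0.01, 0]],
    [[0, 0, 0.15], [0, 0, 0]],
    [[0, 0, 0.15], [0, 0, 0]],
  ],
)

```text
time_s: 11.98
ee_pos: [0.5918, 0.0368, 0.1067]
ee_rot: [0.99, -0.138, -0.001, -0.001]
contact_force: [0.4, 0.2, -1.3]
width: 0.0116
```

apply_moves(
  steps=[
    [[0, 0, 0.4], [0, 0, 0]],
    [[0, 0, 0.4], [0, 0, 0]],
    [[0, 0, 0.5], [0, 0, 0]],
    [[0, 0, 0.5], [0, 0, 0]],
    [[0, 0, 0.5], [0, 0, 0]],
    [[0, 0, 0.2], [0, 0, 0]],
  ],
)

```text
time_s: 12.48
ee_pos: [0.5918, 0.0381, 0.1631]
ee_rot: [0.99, -0.138, -0.0, -0.002]
contact_force: [1.1, 0.0, -1.6]
width: 0.0118
```

Run:
```python
from h import *
st((.515,-.256,.14));s,p,W=wrist()
q=camera("scene");t=camera("top")
for n,c in(("s",q),("t",t)):
    print(n,[[(np.round(d["xyz"],3).tolist(),round(d["p"],2)) for d in nets.find_in(l,c)[:1]] for l in("cap_wing","outlet_collar","tray_in")])
m=nets.trace("tray_in",t)[0]["pixels"].astype(np.uint8)
Wt=np.linalg.inv(t["camera_from_world"])
b=cv2.boxPoints(cv2.minAreaRect(cv2.findNonZero(m)));print(m.sum(),np.array([ray(t,Wt,u,.01) for u in b]).round(3))
a=cv2.resize(p["frame"][:,:,::-1],(480,300));f=cv2.resize(q["frame"][80:280,160:480,::-1],(480,300))
cv2.imwrite("pics/w4.png",np.vstack([a,f]))
```

```text
t 12.4833 pos [0.5918 0.0381 0.1631] to go [ -3.84 -14.7   -1.15] yaw -0.277 20.62 tilt fix [-0.04 -0.   -0.  ]
F [ 1.1  0.  -1.6] M [-0.081  0.059 -0.011] w 0.0118 q [-0.26  0.76  0.21  1.75 -0.25  0.66 -0.19] jaw axis [ 0.96 -0.27]
s [[], [([0.602, 0.028, 0.023], 0.76)], [([0.512, -0.255, 0.004], 0.91)]]
t [[], [([0.584, 0.011, 0.009], 0.54)], [([0.513, -0.259, 0.005], 0.79)]]
4348 [[ 0.56  -0.164  0.01 ]
 [ 0.612 -0.29   0.01 ]
 [ 0.464 -0.342  0.01 ]
 [ 0.415 -0.219  0.01 ]]
```

View pics/w4.png

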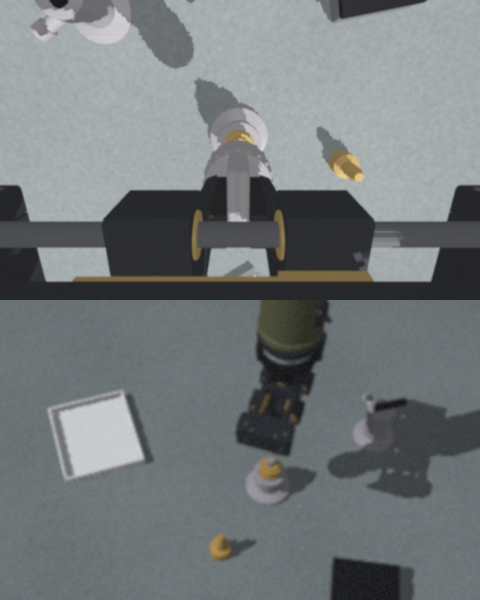

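apply_moves(
  steps=[
    [[-0.15, -0.5, 0], [0, 0, 0]],
    [[-0.25, -0.9, 0], [0, 0, 0]],
    [[-0.25, -0.9, 0], [0, 0, 0]],
    [[-0.25, -0.9, 0], [0, 0, 0]],
    [[-0.25, -0.9, 0], [0, 0, 0]],
    [[-0.25, -0.9, 0], [0, 0, 0]],
    [[-0.25, -0.9, 0], [0, 0, 0]],
    [[-0.25, -0.9, 0], [0, 0, 0]],
    [[-0.25, -0.9, 0], [0, 0, 0]],
    [[-0.25, -0.9, 0], [0, 0, 0]],
    [[-0.25, -0.9, 0], [0, 0, 0]],
    [[-0.25, -0.9, 0], [0, 0, 0]],
  ],
)

```text
time_s: 13.98
ee_pos: [0.5251, -0.182, 0.1583]
ee_rot: [0.991, -0.135, -0.004, -0.001]
contact_force: [-0.5, -0.6, -2.4]
width: 0.0119
```

```bash
python3 -c "
from h import *
st((.513,-.256,.044))"
```

```text
t 13.9833 pos [ 0.5251 -0.182   0.1583] to go [-0.6  -3.7  -5.72] yaw -0.272 20.57 tilt fix [-0.03 -0.08 -0.  ]
F [-0.5 -0.6 -2.4] M [-0.116  0.032  0.006] w 0.0119 q [ 0.16  0.72  0.15  1.86 -0.18  0.59  0.16] jaw axis [ 0.96 -0.27]
```

apply_moves(
  steps=[
    [[-0.15, -0.9, -0.2], [0, -0.02, 0]],
    [[-0.15, -0.9, -0.4], [-0.01, -0.02, 0]],
    [[-0.15, -0.8, -0.5], [-0.01, -0.02, 0]],
    [[-0.1, -0.5, -0.5], [-0.01, -0.02, 0]],
    [[0, -0.2, -0.5], [0, 0, 0]],
    [[0, 0, -0.5], [0, 0, 0]],
    [[0, 0, -0.5], [0, 0, 0]],
    [[0, 0, -0.4], [0, 0, 0]],
    [[0, 0, -0.2], [0, 0, 0]],
    [[0, 0, 0], [0, 0, 0]],
  ],
)

```text
time_s: 14.82
ee_pos: [0.507, -0.261, 0.0796]
ee_rot: [0.99, -0.141, -0.001, 0.003]
contact_force: [1.1, 0.3, -2.7]
width: 0.0119
```

```bash
python3 -c "
from h import *
st((.513,-.256,.044))"
```

```text
t 14.8167 pos [ 0.507  -0.261   0.0796] to go [ 0.3   0.25 -1.78] yaw -0.283 20.68 tilt fix [ 0.06 -0.02  0.  ]
F [ 1.1  0.3 -2.7] M [-0.068  0.061  0.018] w 0.0119 q [ 0.33  0.86  0.11  1.86 -0.18  0.43  0.28] jaw axis [ 0.96 -0.28]
```

Within the tray; descend gently, levelling the tilt.

apply_moves(
  steps=[
    [[0.15, 0.15, -0.4], [0.03, -0.01, 0]],
    [[0.1, 0.1, -0.4], [0.02, -0.01, 0]],
    [[0, 0, -0.3], [0.01, 0, 0]],
    [[0, 0, -0.15], [0, 0, 0]],
    [[0, 0, -0.1], [0, 0, 0]],
    [[0, 0, 0], [0, 0, 0]],
  ],
)

```text
time_s: 15.32
ee_pos: [0.5147, -0.2525, 0.05]
ee_rot: [0.99, -0.138, 0.001, -0.001]
contact_force: [-0.4, 0.7, -1.8]
width: 0.0118
```

```bash
python3 -c "
from h import *
st((.513,-.256,.044))"
```

```text
t 15.3167 pos [ 0.5147 -0.2525  0.05  ] to go [-0.08 -0.18 -0.3 ] yaw -0.278 20.63 tilt fix [-0.02  0.02  0.  ]
F [-0.4  0.7 -1.8] M [-0.087  0.02  -0.023] w 0.0118 q [ 0.33  0.91  0.09  1.86 -0.19  0.38  0.28] jaw axis [ 0.96 -0.27]
```

apply_moves(
  steps=[
    [[0, -0.03, -0.1], [-0.02, 0.02, 0]],
    [[0, 0, -0.08], [0, 0, 0]],
    [[0, 0, 0], [0, 0, 0]],
  ],
)

```text
time_s: 15.57
ee_pos: [0.5148, -0.2536, 0.0465]
ee_rot: [0.99, -0.139, 0.0, 0.0]
contact_force: [-0.1, 0.6, -2.7]
width: 0.0116
```

apply_moves(
  steps=[
    [[0, 0, -0.04], [0, 0, 0]],
    [[0, 0, -0.04], [0, 0, 0]],
    [[0, 0, 0], [0, 0, 0]],
  ],
)

```text
time_s: 15.82
ee_pos: [0.515, -0.254, 0.0452]
ee_rot: [0.99, -0.139, 0.001, 0.001]
contact_force: [0.1, -0.3, -2.1]
width: 0.0118
```

```bash
python3 -c "
from h import *
st((.513,-.256,.044))"
```

```text
t 15.8167 pos [ 0.515  -0.254   0.0452] to go [-0.1  -0.1  -0.06] yaw -0.279 20.64 tilt fix [0.01 0.01 0.  ]
F [ 0.1 -0.3 -2.1] M [-0.092  0.112  0.023] w 0.0118 q [ 0.33  0.92  0.09  1.86 -0.19  0.37  0.28] jaw axis [ 0.96 -0.28]
```

apply_moves(
  steps=[
    [[0, 0, -0.04], [0, 0, 0]],
    [[0, 0, -0.04], [0, 0, 0]],
    [[0, 0, 0], [0, 0, 0]],
  ],
)

```text
time_s: 16.07
ee_pos: [0.5151, -0.2542, 0.0438]
ee_rot: [0.99, -0.139, 0.001, 0.001]
contact_force: [-0.2, 0.2, -1.2]
width: 0.0115
```

apply_moves(
  steps=[
    [[0, 0, -0.03], [0, 0, 0]],
    [[0, 0, 0], [0, 0, 0]],
  ],
)

```text
time_s: 16.23
ee_pos: [0.5151, -0.2542, 0.0431]
ee_rot: [0.99, -0.139, 0.001, 0.001]
contact_force: [0.1, -1.1, -1.3]
width: 0.0114
```

apply_moves(
  steps=[
    [[0, 0, -0.03], [0, 0, 0]],
    [[0, 0, -0.02], [0, 0, 0]],
  ],
)

```text
time_s: 16.4
ee_pos: [0.5151, -0.2543, 0.0424]
ee_rot: [0.99, -0.139, 0.001, 0.001]
contact_force: [-1.2, 0.6, 4.5]
width: 0.0116
```

apply_moves(
  steps=[
    [[0, 0, -0.03], [0, 0, 0]],
    [[0, 0, -0.01], [0, 0, 0]],
  ],
)

```text
time_s: 16.57
ee_pos: [0.5152, -0.2543, 0.0424]
ee_rot: [0.99, -0.139, 0.001, 0.001]
contact_force: [-1.9, -0.1, -2.8]
width: 0.0117
```

apply_moves(
  steps=[
    [[0, 0, -0.02], [0, 0, 0]],
    [[0, 0, -0.02], [0, 0, 0]],
  ],
)

```text
time_s: 16.73
ee_pos: [0.5152, -0.2544, 0.0424]
ee_rot: [0.99, -0.139, 0.001, 0.001]
contact_force: [-1.0, 1.0, 6.1]
width: 0.0114
```

```bash
python3 -c "
from h import *
st((.513,-.256,.044))"
```

```text
t 16.7333 pos [ 0.5152 -0.2544  0.0424] to go [-0.11 -0.08  0.08] yaw -0.279 20.64 tilt fix [0.02 0.03 0.  ]
F [-1.   1.   6.1] M [0.143 0.404 0.044] w 0.0114 q [ 0.33  0.92  0.09  1.86 -0.19  0.37  0.28] jaw axis [ 0.96 -0.28]
```

Stopped on the floor (z no longer falls). Ease off the pressure and open.

apply_moves(
  steps=[
    [[0, 0, 0], [0, 0, 0]],
    [[0, 0, 0], [0, 0, 0]],
  ],
  claw=16,
)

```text
time_s: 16.9
ee_pos: [0.5157, -0.2546, 0.0424]
ee_rot: [0.99, -0.139, 0.002, 0.001]
contact_force: [-0.1, 0.6, 0.2]
width: 0.0163
```

apply_moves(
  steps=[
    [[0, 0, 0.01], [0, 0, 0]],
    [[0, 0, 0.01], [0, 0, 0]],
    [[0, 0, 0.01], [0, 0, 0]],
    [[0, 0, 0.01], [0, 0, 0]],
  ],
  claw=50,
)

```text
time_s: 17.23
ee_pos: [0.5161, -0.2548, 0.0428]
ee_rot: [0.99, -0.139, 0.002, 0.001]
contact_force: [-1.4, -0.1, -0.2]
width: 0.0401
```

apply_moves(
  steps=[
    [[0, 0, 0.3], [0, 0, 0]],
    [[0, 0, 0.6], [0, 0, 0]],
    [[0, 0, 0.8], [0, 0, 0]],
    [[0, 0, 0.9], [0, 0, 0]],
    [[0, 0, 0.9], [0, 0, 0]],
    [[0, 0, 0.9], [0, 0, 0]],
    [[-0.5, 0, 0.9], [0, 0, 0]],
    [[-0.5, 0, 0.5], [0, 0, 0]],
    [[0, 0, 0], [0, 0, 0]],
    [[0, 0, 0], [0, 0, 0]],
  ],
)

```text
time_s: 18.07
ee_pos: [0.4959, -0.2547, 0.1715]
ee_rot: [0.99, -0.139, 0.005, 0.002]
contact_force: [0.1, 0.8, -0.3]
width: 0.0499
```

Run:
```python
from h import *
st();s,p,W=wrist();q=camera("scene");t=camera("top")
for n,c in(("s",q),("t",t),("w",p)):
    print(n,[[(np.round(d["xyz"],3).tolist(),round(d["p"],2)) for d in nets.find_in(l,c)[:1]] for l in("cap_wing","slide_box_mid","hose_tail_mid")])
a=cv2.resize(p["frame"][:,:,::-1],(480,300));f=cv2.resize(q["frame"][80:280,160:480,::-1],(480,300))
cv2.imwrite("pics/w5.png",np.vstack([a,f]))
```

```text
t 18.0667 pos [ 0.4959 -0.2547  0.1715] to go [ 4.81 14.54 -4.4 ] yaw -0.279 20.64 tilt fix [0.04 0.09 0.  ]
F [ 0.1  0.8 -0.3] M [-0.073  0.088 -0.029] w 0.0499 q [ 0.31  0.69  0.14  1.86 -0.16  0.59  0.27] jaw axis [ 0.96 -0.28]
s [[([0.525, -0.253, 0.041], 0.73)], [([0.781, 0.171, 0.035], 0.72)], [([0.715, -0.034, 0.021], 0.77)]]
t [[([0.514, -0.248, 0.035], 0.93)], [], [([0.708, -0.033, 0.016], 0.66)]]
w [[([0.515, -0.244, 0.038], 0.61)], [], []]
```

View pics/w5.png

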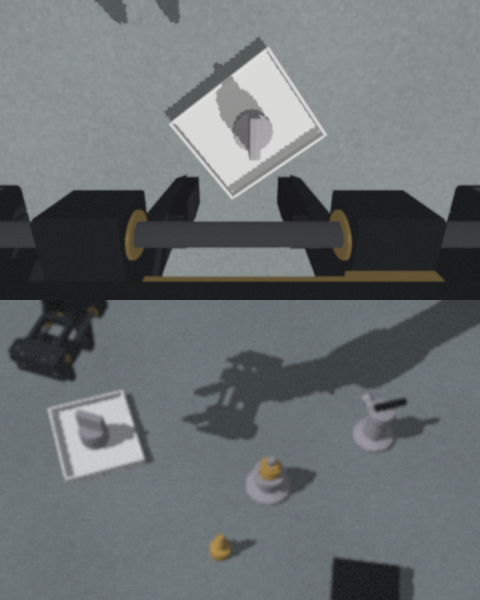

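The cap stands wing up in the middle of the tray, at about (252,130) in the upper picture and (92,430) in the lower. The outlet is bare, the hose connector and box are where they were, and the gripper is clear.

```bash
python3 -c "
from cell import r
print(r.hand_in())"
```

```text
the job is handed in; nothing more can be done
None
```

The wing cap is off the fuel-gas outlet and standing wing up near the middle of the white tray. I handed the job in at about 18 s.

- **Unscrewing:** I gripped the bar with no measurable side force and turned it clockwise, following the climb of the thread. The stop showed at about 2.2 rad, where the moment peaked at about 0.5 Nm, close to the 0.6 Nm limit. I backed off at once.
- **Lifting off:** My first lift, right next to the stop, met about 6.5 N of resistance, so I let it down. I eased the tool about 0.14 rad back from that peak, and there the cap came away with only its own weight on the wrist.
- **Placing:** I lowered it until the tray floor stopped it, which read about 6 N on the wrist, then let go with no force left and moved clear.

**Last checks:** the final pictures show the cap upright in the tray, the outlet bare and the gripper touching nothing. The hose connector was within about 4 mm of its first reading, and the box (found by the scene camera only) within about 2 mm. Both are within the networks' accuracy. The three cameras put the cap within about 1 cm of each other, all well inside the tray. No check failed, but hand-in gives no verdict.

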